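# Prop the drawing case's lid on its stay

## Task

Stand the work drawing up for the class: open the lid of the wooden drawing case, flip up the yellow stay inside until it leans on its stop just past upright, and bring the lid back down so that it rests on the stay's red tip, sloping, with the drawing facing you. The lid may lean back past upright by itself meanwhile; set it on the stay gently (never let it drop or press it down hard), let go, and leave everything else where it is.

Things in the scene. Friction and masses are not known exactly. Their poses are not given: they have to be found in the camera images.
- case: Wooden drawing case, fixed to the bench, 150 (x) x 240 (y) x 90 mm high, walls and floor 8 mm, open-topped under its lid. Origin: centre of its underside, on the bench. Its x axis points from the front, where the lid's handle is, to the hinge at the back; y along the hinge; z up. It may be turned by up to 0.3 rad from the world axes.
- lid_hinge (a point): Middle of the lid's hinge axis, on the back rim of the case: 75 mm in case x, 90.5 mm above the bench; the axis runs along case y.
- lid (a joint): Lid angle in rad: 0 closed (level), pi/2 upright, 1.8 its stop, leaning back. Plywood panel 150 x 240 x 9 mm, its underside in the plane of the hinge axis; 0.3 to 0.55 kg. Left alone it falls shut below about 1.5 rad and stays leaning back on its stop above about 1.6 rad. A paper drawing is stuck to its inside.
- handle (a point): Middle of the lid's handle: a dark round bar along case y, 12 mm thick, 104 mm long, on an arm (10 mm) at each end, 50 mm beyond the lid's free edge. 200 mm from the hinge axis, 4.5 mm above the plane of the lid's underside. Gripped across it (along case x, from above) the bar turns between the pads as the lid swings, so the tool can point down throughout.
- stay_pivot (a point): Stay's pivot, inside the case on a steel bracket: case x 0, y -80 mm, 62 mm above the bench. Its axis runs along case x.
- stay (a joint): Stay angle in rad: 0 lying level along case +y, under the lid; pi/2 upright; 1.72 its stop, leaning 0.15 rad past upright towards case -y. It turns easily; gravity lays it down again short of upright and keeps it on the stop beyond.
- stay_grip (a point): Place to grip the stay, 103 mm from its pivot. Yellow bar, 10 mm thick (case x) by 12 mm, 2 to 120 mm from the pivot; out of its end comes a steel rod with a red ball (14 mm). The ball's top is 130 to 155 mm from the pivot: locked at a length that differs each time and is not measured, so the lid lands somewhere between 0.93 and 1.07 rad, to be felt.
- gauge: Bystander, loose, leave alone. Marking gauge in the case's front half: beech stem 150 x 11 mm with a dark stock 34 x 22 x 30 mm high; top 38 mm above the bench. Origin: centre of its underside.
- cork_block: Bystander, loose, leave alone. Cork block in the case's back half, 34 x 95 x 25 mm; top 33 mm above the bench. Origin: centre of its underside.
- mallet: Bystander, loose, leave alone. Wooden mallet, 290 mm long, head 64 mm high. Origin: centre of its underside.
- square: Bystander, loose, leave alone. Try square with wooden stock and steel blade, 115 x 190 mm, 16 mm high. Origin: centre of its underside.
- glue: Bystander, loose, leave alone. White glue bottle, 60 mm thick, 170 mm high. Origin: centre of its underside.
- pencil_cup: Bystander, loose, leave alone. Blue cup, 80 mm wide, 100 mm high. Origin: centre of its underside.
- offcut: Bystander, loose, leave alone. Block of wood 160 x 70 x 35 mm. Origin: centre of its underside.
- sander: Bystander, loose, leave alone. Hand sanding block 120 x 68 x 38 mm. Origin: centre of its underside.

How it is judged:
On the way, in this order (a step that is already met when the one before it is completed fails the run):
1. the lid is up and the stay is flipped up past upright (value of joint stay above 1.6 rad and value of joint lid above 1.25 rad), for 0.2 s.
2. the lid is lowered onto the stay's tip (value of joint stay above 1.6 rad and value of joint lid between 0.82 and 1.15 rad and contact force between lid and stay above 0.3 N), for 0.2 s.
At the end, for the whole second after the job is handed in: The stay stands past upright (above 1.6 rad), the lid rests on it at a slope of 0.82 to 1.15 rad with more than 0.3 N of its weight, and is still and released (all of step 2 and velocity of joint lid between -0.05 and 0.05 rad/s); the robot touches nothing.
It fails at once if the lid drops (closes faster than 1.5 rad/s) (velocity of joint lid below -1.5 rad/s).
It fails at once if the lid is pressed or dropped hard onto the stay (over 40 N) (contact force between lid and stay above 40 N).
It fails at once if one of the other things is disturbed (moved more than 30 mm) (distance of any of gauge, cork_block, mallet, square, glue, pencil_cup, offcut, sander from where it was at the start of the episode above 0.03 m).
It also fails if it takes over 72 s, if anything falls off the work surface, if the arm or the gripper's body presses on something with over 40 N, if the wrist force passes 120 N, or if a joint passes its speed limit or range.

## Robot

A 7-joint arm with a two-finger parallel gripper is mounted at the origin on the work surface. World frame = base frame: x ahead of the robot, y to its left, z up, the work surface at z = 0. Lengths are in m, angles in rad, forces in N, time in s.
With the tool pointing down it reaches from about 0.425 to 0.825 m from the base axis. Payload 3.6 kg.
Tool frame: the origin (TCP) lies at the very end of the fingers, on their centre line; the grasp point (between the pads) lies 19 mm behind it; z points along the fingers, y is the line along which they close (so a half turn about z gives the same grasp; the last joint's range is limited). The gripper opens to 85 mm and grips with 20 to 120 N. Pads are 22 mm wide; open, the fingers measure 114 mm over their backs; the gripper's body (76 mm by 85 mm) begins 54 mm behind the grasp point. The pads swing forward as they close: fully open they stand 13 mm farther back than shut.
Start: joints at [1.226, 0.615, -0.013, 1.423, 0.008, 1.103, -0.04], TCP at [0.203, -0.617, 0.231] pointing down, gripper open.
Joint ranges: [-3.12, 3.12], [-0.3, 2.06], [-1.34, 1.32], [0.26, 2.42], [-1.36, 4.5], [0.01, 1.98], [-2.84, 2.84]. Speed limits (rad/s): [2.79, 2.79, 3.14, 3.14, 3.14, 3.14, 3.14].

## Interface

Orientations are given as a unit quaternion [x, y, z, w].
In Python, from station import arm, imaging, finish_job gives the robot as it stands. Calls block until the motion is done:
- arm.movep(position, orientation): joint-space move of the TCP to a pose.
- arm.line_to(position, velocity=0.15, ori=None): straight line of the TCP; ori=None keeps the orientation; velocity is the mean speed in m/s.
- arm.move_j(angles): joint-space move.
- arm.move_gripper(opening, effort=None): opening from 0.0 (shut) to 1.0 (fully open); effort is the grip in N (None keeps the last); returns when the fingers have stopped.
- arm.pause(seconds).
- arm.ik(position, orientation): joint angles nearest the present ones, or None.
- imaging.snapshot(name): name is "side" or "top" or "wrist"; returns the picture (420x560x3 uint8, blue, green, red); there is no depth.
- imaging.camera_info(name): a dict with "fx", "fy", "cx", "cy" (pixels), "R" (3x3) and "t" (3): a world point X has camera coordinates R X + t; the wrist camera has in their place "T_tool_cam" (4x4, takes a point from camera to tool coordinates, whose origin is the TCP and whose axes are the flange's). Camera axes: x right, y down, z forward; pixel columns grow to the right and rows downward; lengths in m; the calibration is good to about 2 mm. A picture is of the moment at which its call begins: read the wrist's pose just before it. camera_info takes no time and is no camera call.
A pose or a line that the arm cannot do raises arm.MotionError and nothing moves.
- finish_job(): hands the job in; it is judged then, once.
Trained networks look in the newest picture that a camera, given by its name, has taken for a name from the list of things; names that differ only in an ending like _2 or _b are one class to them, and where a whole thing is asked for, a point or a joint stands for the part that bears it (a point fixed in the world has none). Each returns a list of dicts, best first, with "confidence" (0 to 1); they miss things now and then, are a little off and sometimes report something else, mostly with a low value. They report only what shows in the picture. A call takes as long as a camera call.
- imaging.trace(camera, thing): "mask" (420x560 bool, what is visible of it) and "box" ([left, top, right, bottom] in pixels, round what is visible of it).
- imaging.mark_of(camera, thing): "point" ([column, row] in pixels: a listed point, or the origin of a listed thing).
Readings, each from a call of its own:
- arm.get_time(): time.
- arm.get_joint_positions(): joint angles.
- arm.get_dq(): joint speeds.
- arm.get_effort(): joint torques, N m.
- arm.get_tool_pos(): TCP position.
- arm.get_eef_rot(): TCP orientation.
- arm.get_ft_force(): force on the tool from outside, world axes, zero at the start.
- arm.get_wrist_torque(): the same for the moment, N m.
- arm.get_opening(): opening from 0.0 (shut) to 1.0 (fully open).
- arm.get_finger_force(): force on a finger pad.
Only numpy, scipy, OpenCV 4.12 (cv2) and the standard library are available. Lean on these libraries where they do the work, as an engineer would, in place of code of your own. Each camera call takes 0.05 s, during which the arm holds its last target. There are 200 camera calls.

## Working session

There is one attempt and no reset: what is moved stays moved. The work goes in short steps, each a Python script; the robot and the scene stay as the last script left them, time stands still between calls to the robot, and variables do not carry over. Pictures are saved under pics/ and viewed, at most 10 in all, crops included, and the job is handed in when it is done.

```bash
ls; mkdir -p pics; python3 - <<'E'
from station import arm, imaging
import cv2, numpy as np
for c in ["top","side"]:
    im=imaging.snapshot(c); cv2.imwrite(f"pics/{c}0.png",im)
    i=imaging.camera_info(c); print(c,{k:np.round(v,3).tolist() for k,v in i.items()})
    for t in ["case","lid_hinge","handle","lid","stay_pivot","stay_grip","mallet","glue","pencil_cup","square","offcut","sander"]:
        print(t,[(np.round(d["point"],1).tolist(),round(d["confidence"],2)) for d in imaging.mark_of(c,t)[:2]] if t!="lid" else "")
print(arm.get_time(),arm.get_eef_rot())
E
```

```text
pics
station.py
top {'fx': 507.234, 'fy': 507.234, 'cx': 278.704, 'cy': 208.397, 'R': [[0.012, -1.0, 0.025], [-0.997, -0.014, -0.078], [0.079, -0.024, -0.997]], 't': [-0.026, 0.481, 1.511]}
case [([300.4, 186.5], 0.88)]
lid_hinge [([308.3, 156.2], 0.86), ([299.1, 225.3], 0.67)]
handle [([299.1, 226.4], 0.93)]
lid 
stay_pivot [([371.9, 283.7], 0.37)]
stay_grip []
mallet [([120.2, 244.7], 0.96)]
glue [([149.7, 151.2], 0.72)]
pencil_cup [([399.4, 152.0], 0.73)]
square [([417.5, 248.0], 0.72)]
offcut [([375.1, 281.9], 0.87), ([411.0, 191.1], 0.25)]
sander [([411.5, 191.9], 0.83), ([121.9, 242.9], 0.7)]
side {'fx': 488.284, 'fy': 488.284, 'cx': 279.997, 'cy': 217.529, 'R': [[-0.741, -0.671, -0.016], [-0.382, 0.441, -0.812], [0.552, -0.596, -0.584]], 't': [0.368, 0.246, 1.172]}
case []
lid_hinge [([271.2, 182.5], 0.62), ([406.0, 221.7], 0.33)]
handle [([315.2, 205.0], 0.69)]
lid 
stay_pivot [([306.2, 193.4], 0.56)]
stay_grip []
mallet [([188.2, 351.2], 0.95), ([305.3, 190.9], 0.64)]
glue [([145.6, 276.4], 0.68), ([265.4, 185.6], 0.58)]
pencil_cup [([320.9, 168.5], 0.97), ([305.7, 192.2], 0.22)]
square [([398.0, 187.9], 0.81), ([310.3, 208.4], 0.42)]
offcut [([406.1, 223.0], 0.63)]
sander [([356.2, 171.5], 0.82), ([188.9, 353.0], 0.72)]
1.2 [ 9.87394685e-01  1.58277395e-01  1.30632788e-05 -3.27821809e-05]
```

View pics/top0.png

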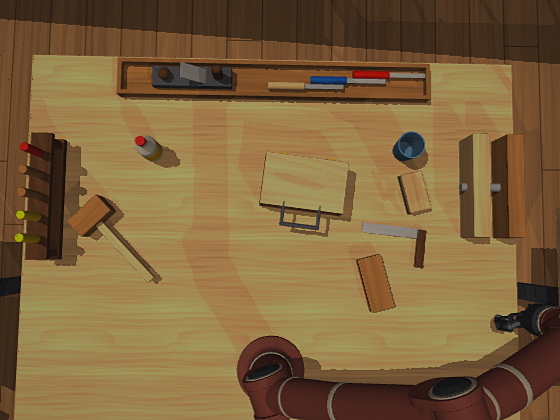

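View pics/side0.png

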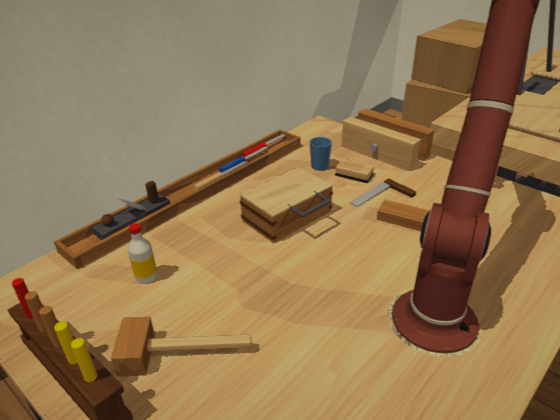

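```bash
cat > h.py <<'E'
from station import arm, imaging
import cv2, numpy as np
from scipy.spatial.transform import Rotation as Ro
def onplane(c,px,z):
    i=imaging.camera_info(c);R=np.array(i["R"]);t=np.array(i["t"])
    d=R.T@np.array([(px[0]-i["cx"])/i["fx"],(px[1]-i["cy"])/i["fy"],1]);o=-R.T@t
    return o+d*(z-o[2])/d[2]
E
python3 - <<'E'
from h import *
imaging.snapshot("top")
m=imaging.trace("top","lid")
for d in m[:2]: print(d["confidence"],d["box"],d["mask"].sum())
print("hinge",onplane("top",[308.3,156.2],.0905),"handle",onplane("top",[299.1,226.4],.095),"case",onplane("top",[300.4,186.5],0))
mk=m[0]["mask"].astype(np.uint8)
cs,_=cv2.findContours(mk,0,2);k=max(cs,key=cv2.contourArea)
b=cv2.boxPoints(cv2.minAreaRect(k));P=np.array([onplane("top",p,.0995) for p in b]);print(P[:,:2],b)
m=imaging.trace("top","handle")
for d in m[:2]: print(d["confidence"],d["box"],d["mask"].sum())
E
```

```text
0.81 [261.5, 151.7, 349.7, 227.8] 4650
0.62 [355.8, 249.9, 390.9, 311.3] 1334
hinge [ 0.62886978 -0.1021226   0.0905    ] handle [ 0.42447085 -0.07697068  0.095     ] case [ 0.55112853 -0.08596976  0.        ]
[[ 0.43635824  0.04619676]
 [ 0.64270275  0.02009606]
 [ 0.61210723 -0.22048124]
 [ 0.40565361 -0.19154464]] [[256.06    221.57999]
 [266.26    150.18   ]
 [349.41998 162.06   ]
 [339.21997 233.45999]]
0.61 [260.3, 155.2, 350.9, 228.6] 4540
```

The top view shows the case with its lid corners at about (266,152), (349,162), (341,215) and (260,205), and the handle bar at about (299,225). Nothing stands close to it. The side view agrees: the lid is closed and the handle faces the robot. Next I'll refine the pose with the wrist camera.

```bash
cat >> h.py <<'E'
def down(psi,s=1,tilt=0):
    # tool y = s*case x, z down, tilted about case x (positive: tool z leans to case -y)
    cx=np.array([np.cos(psi),np.sin(psi),0]);cy=np.array([-np.sin(psi),np.cos(psi),0])
    z=-np.array([0,0,1.])*np.cos(tilt)-cy*np.sin(tilt)
    y=s*cx;x=np.cross(y,z)
    return Ro.from_matrix(np.c_[x,y,z]).as_quat()
def wray(px):
    """ray in world for the wrist camera at the present pose"""
    i=imaging.camera_info("wrist");T=np.array(i["T_tool_cam"])
    R=Ro.from_quat(arm.get_eef_rot()).as_matrix();p=np.array(arm.get_tool_pos())
    d=R@T[:3,:3]@np.array([(px[0]-i["cx"])/i["fx"],(px[1]-i["cy"])/i["fy"],1])
    return p+R@T[:3,3],d
def wplane(px,z):
    o,d=wray(px);return o+d*(z-o[2])/d[2]
E
python3 - <<'E'
from h import *
psi=-0.127
for s in (1,-1):
    for p,t in (([.5,-.09,.42],0),([.4245,-.077,.076],0),([.63,-.1,.27],0),([.56,-.06,.043],0),([.53,-.16,.15],.6)):
        q=arm.ik(p,down(psi,s,t)); print(s,p,None if q is None else np.round(q,2))
E
```

```text
1 [0.5, -0.09, 0.42] [ 0.52  0.29 -0.55  1.47  0.15  1.42 -0.15]
1 [0.4245, -0.077, 0.076] [ 0.3   0.56 -0.25  2.19  0.32  0.43 -0.33]
1 [0.63, -0.1, 0.27] [ 0.38  0.6  -0.46  1.4   0.27  1.21 -0.23]
1 [0.56, -0.06, 0.043] [ 0.25  0.75 -0.3   1.85  0.36  0.6  -0.4 ]
1 [0.53, -0.16, 0.15] [-0.1   0.64  0.06  1.86  0.73  0.91 -0.71]
-1 [0.5, -0.09, 0.42] [-0.59  0.41  1.14  1.5  -0.37  1.47 -2.72]
-1 [0.4245, -0.077, 0.076] [-0.14  0.58  0.39  2.2  -0.51  0.45 -2.61]
-1 [0.63, -0.1, 0.27] [-0.42  0.79  1.13  1.42 -0.72  1.37 -2.54]
-1 [0.56, -0.06, 0.043] [-0.21  0.78  0.45  1.87 -0.55  0.62 -2.69]
-1 [0.53, -0.16, 0.15] [-0.72  1.02  1.26  1.88 -0.52  0.77 -2.64]
```

```bash
python3 - <<'E'
from h import *
psi=-0.127
k=0
for p in ([.45,-.08,.42],[.52,-.09,.42]):
    arm.movep(p,down(psi)); im=imaging.snapshot("wrist");cv2.imwrite(f"pics/w{k}.png",im);k+=1
    for t,z in (("handle",.095),("lid_hinge",.0905),("case",0)):
        for d in imaging.mark_of("wrist",t)[:2]: print(t,np.round(d["point"],1),round(d["confidence"],2),wplane(d["point"],z).round(4))
    for d in imaging.trace("wrist","lid")[:1]:
        mk=d["mask"].astype(np.uint8);cs,_=cv2.findContours(mk,0,2);c=max(cs,key=cv2.contourArea)
        b=cv2.boxPoints(cv2.minAreaRect(c));print(d["confidence"],b.round(),[wplane(x,.0995)[:2].round(4).tolist() for x in b])
print(arm.get_time())
E
```

```text
handle [260.3 165.9] 0.61 [ 0.4282 -0.0704  0.095 ]
lid_hinge [395.6 166.2] 0.71 [ 0.6213 -0.096   0.0905]
case [334.1 159.2] 0.59 [ 0.5489 -0.0855  0.    ]
0.72 [[254.  77.]
 [406.  77.]
 [406. 248.]
 [254. 248.]] [[0.4367, 0.0478], [0.6359, 0.0223], [0.6298, -0.2198], [0.4019, -0.1907]]
handle [208.7 167.8] 0.65 [ 0.4242 -0.0725  0.095 ]
lid_hinge [348.8 167.3] 0.73 [ 0.6241 -0.0978  0.0905]
case [295.2 160.7] 0.77 [ 0.5525 -0.089   0.    ]
0.62 [[203.  78.]
 [353.  78.]
 [353. 249.]
 [203. 249.]] [[0.439, 0.0456], [0.6361, 0.0206], [0.6203, -0.2212], [0.3947, -0.1925]]
4.45
```

View pics/w0.png

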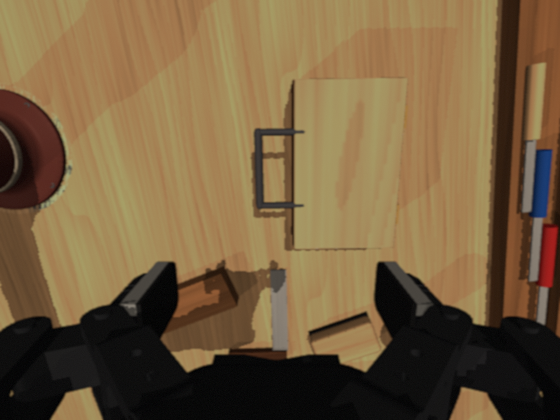

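The wrist view shows the lid corners at about (294,78), (406,78), (392,249) and (293,249), and the handle bar running from (259,131) to (262,207). I'll intersect these corners for a better pose.

```bash
python3 - <<'E'
from h import *
# fit case pose: observations at current (2nd) wrist pose & top
im=imaging.snapshot("wrist");cv2.imwrite("pics/w2.png",cv2.resize(im[60:265,180:380],None,fx=2.9,fy=2.9,interpolation=cv2.INTER_CUBIC))
for t,ps in (("now",[]),):
    pass
imt=cv2.imread("pics/top0.png");cv2.imwrite("pics/t2.png",cv2.resize(imt[140:240,245:365],None,fx=5,fy=5,interpolation=cv2.INTER_CUBIC))
E
```

```text
(no output)
```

View pics/w2.png

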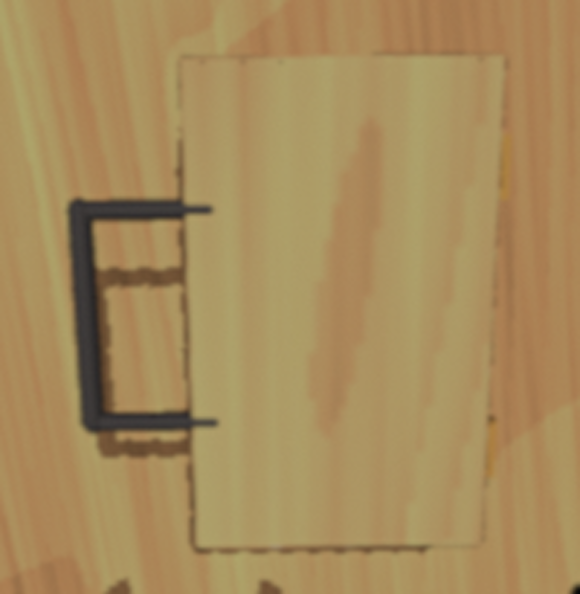

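View pics/t2.png

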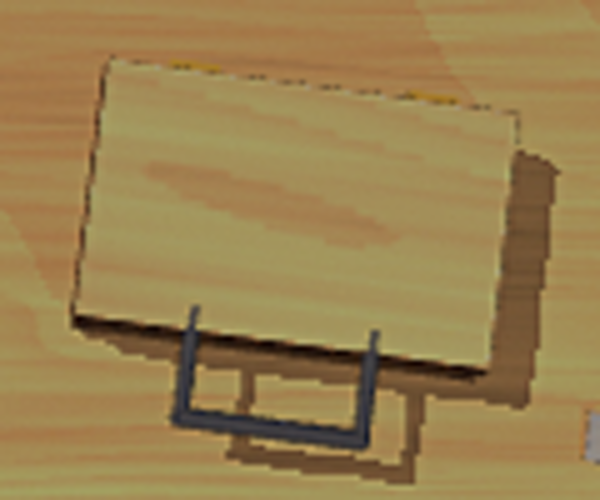

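```bash
python3 - <<'E'
from h import *
from scipy.optimize import least_squares
L=[(75,120),(75,-120),(-75,-120),(-75,120)];B=[(-125,47),(-125,-47)]
loc=np.array([(x/1e3,y/1e3,.0995) for x,y in L]+[(x/1e3,y/1e3,.095) for x,y in B])
# top image order: back-left(+y)...
T=np.array([(108,57),(518,112),(490,372),(75,318),(181,418),(362,440)])/5+[245,140]
W=np.array([(503,55),(484,545),(195,548),(180,55),(81,209),(93,422)])/2.9+[180,60]
wi=imaging.camera_info("wrist")
for name in ("top","wrist","both"):
    obs=[]
    if name!="wrist": obs+=[(onplane("top",u,l[2]),l) for u,l in zip(T,loc)]
    if name!="top": obs+=[(wplane(u,l[2]),l) for u,l in zip(W,loc)]
    def f(v):
        c,s=np.cos(v[2]),np.sin(v[2])
        return np.concatenate([(np.array([v[0]+c*l[0]-s*l[1],v[1]+s*l[0]+c*l[1]])-o[:2]) for o,l in obs])
    r=least_squares(f,[.55,-.09,-.127]);print(name,r.x.round(4),(r.fun.reshape(-1,2)*1e3).round(1).tolist())
E
```

```text
top [ 0.5499 -0.0915 -0.1132] [[-1.2, 0.2], [-0.2, -1.1], [1.5, 0.0], [1.0, 0.5], [-0.8, -5.0], [-0.2, 5.4]]
wrist [ 0.5499 -0.0906 -0.1162] [[1.6, 0.7], [-0.8, -0.1], [0.2, -0.1], [-0.9, -0.5], [-1.0, -5.6], [1.0, 5.6]]
both [ 0.5499 -0.091  -0.1147] [[-1.0, 0.5], [-0.4, -0.7], [1.3, 0.6], [1.2, 1.0], [-0.7, -4.4], [-0.3, 6.0], [1.4, 0.4], [-0.6, -0.4], [0.4, -0.7], [-1.1, -1.1], [-1.1, -6.2], [1.0, 5.0]]
```

```bash
cat >> h.py <<'E'
C=np.array([.5499,-.091,0]);PSI=-.115
cX=np.array([np.cos(PSI),np.sin(PSI),0]);cY=np.array([-np.sin(PSI),np.cos(PSI),0]);Z=np.array([0,0,1.])
def W(x,y,z): return C+cX*x+cY*y+Z*z
def bar(th): 
    return W(.075-.2*np.cos(th)+.0045*np.sin(th),0,.0905+.2*np.sin(th)+.0045*np.cos(th))
def grip_lid(th): return bar(th)-Z*.019
E
python3 - <<'E'
from h import *
arm.move_gripper(.5,30)
q=down(PSI)
arm.movep(grip_lid(0)+Z*.08,q)
print(arm.get_tool_pos()-grip_lid(0))
arm.line_to(grip_lid(0),.1); print("f",np.round(arm.get_ft_force(),1))
arm.move_gripper(0,30); print(arm.get_opening(),arm.get_finger_force(),np.round(arm.get_ft_force(),1))
if arm.get_opening()>.05:
    for th in np.linspace(0,1.77,13)[1:]:
        arm.line_to(grip_lid(th),.12); f=arm.get_ft_force(); print(round(th,2),np.round(f,1),round(arm.get_opening(),3))
        if np.linalg.norm(f)>50: break
print(arm.get_time())
E
```

```text
[ 1.87172427e-03 -9.77758308e-05  8.08810111e-02]
f [0.4 0.2 0.6]
0.12099063553466959 29.361787140369415 [-1.4  1.1  4.9]
0.15 [-0.3  0.3 -2.8] 0.128
0.3 [-2.2  1.4 -2.6] 0.127
0.44 [-4.5  0.5  0.1] 0.127
0.59 [-7.5  2.   2.3] 0.132
0.74 [-12.9   1.4   7.1] 0.126
0.88 [-15.2   1.4  15.9] 0.126
1.03 [-13.7   0.3  18.3] 0.127
1.18 [-6.8 -1.2 15.3] 0.128
1.33 [-1.7 -0.6  9. ] 0.128
1.48 [-0.6 -1.   4.8] 0.127
1.62 [ 0.4 -0.9  2.7] 0.126
1.77 [ 0.  -1.4  2.2] 0.123
12.1083
```

```bash
python3 - <<'E'
from h import *
arm.move_gripper(.5); arm.line_to(grip_lid(1.77)+Z*.07,.15)
q=down(PSI)
arm.movep(W(-.06,.04,.36),q)
im=imaging.snapshot("wrist");cv2.imwrite("pics/w3.png",im)
for t,z in (("stay_grip",.062),("stay_pivot",.062)):
    for d in imaging.mark_of("wrist",t)[:2]:
        p=wplane(d["point"],z)-C; print(t,np.round(d["point"],1),round(d["confidence"],2),"case",(p@cX).round(4),(p@cY).round(4))
im=imaging.snapshot("top");cv2.imwrite("pics/t3.png",im)
for t,z in (("stay_grip",.062),("stay_pivot",.062)):
    for d in imaging.mark_of("top",t)[:2]:
        p=onplane("top",d["point"],z)-C; print(t,np.round(d["point"],1),round(d["confidence"],2),"case",(p@cX).round(4),(p@cY).round(4))
for s in (.0,.3,.6):
    print(s,arm.ik(W(0,.023,.062)-Z*.019,down(PSI,1,0)) is not None,[arm.ik(W(0,-.08-.015,.164)+0,down(PSI,1,s))])
print(arm.get_time())
E
```

```text
stay_grip [317.3 186. ] 0.75 case -0.0027 0.023
stay_grip [313.7 190.6] 0.53 case -0.0074 0.0166
stay_pivot [316.8 254. ] 0.94 case -0.0004 -0.0761
stay_pivot [330.8 186.5] 0.86 case 0.0043 -0.0807
0.0 True [array([ 0.59027808,  0.60441325, -0.47137708,  1.73501061,  0.34023205,
        0.88407046, -0.14261811])]
0.3 True [array([ 0.3736225 ,  0.59048676, -0.37335311,  1.78609998,  0.64783585,
        0.92769344, -0.48862859])]
0.6 True [array([ 0.1733505 ,  0.63816646, -0.29272267,  1.82026542,  0.90525065,
        1.06794879, -0.79527336])]
14.2
```

View pics/w3.png

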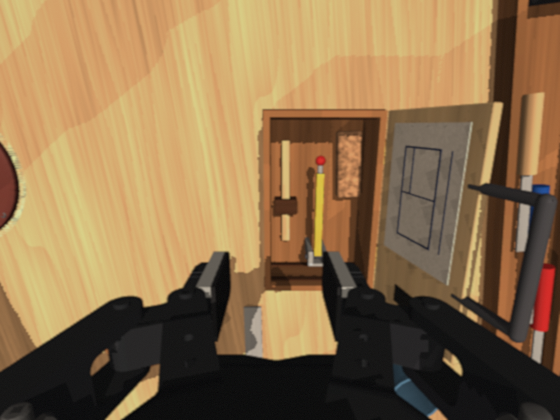

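The lid leans back on its stop. The yellow stay lies along column 320, rows 168–258, with its red tip at (320,160). The gauge is at column 285 and the cork block at column 349. The stay is where I expected it.

```bash
cat >> h.py <<'E'
def stay(phi,tilt,r=.103,dz=0):
    g=W(0,-.08+r*np.cos(phi),.062+dz+r*np.sin(phi))
    q=down(PSI,1,tilt); zt=Ro.from_quat(q).as_matrix()[:,2]
    return g+zt*.019,q,zt
E
python3 - <<'E'
from h import *
arm.move_gripper(.32,20)
p,q,_=stay(0,0,dz=.002)
arm.movep(p+Z*.08,q); arm.line_to(p,.1); print(np.round(arm.get_ft_force(),1))
arm.move_gripper(0,20); print(arm.get_opening(),arm.get_finger_force(),np.round(arm.get_ft_force(),1))
if arm.get_opening()>.05:
    for u in np.linspace(0,1,13)[1:]:
        p,q,zt=stay(1.71*u,.6*u,dz=.002*(1-u)); arm.line_to(p,.1,q); f=arm.get_ft_force(); print(round(u,2),np.round(f,1),round(arm.get_opening(),3))
        if np.linalg.norm(f)>30: break
    imaging.snapshot("side")
print(arm.get_time())
E
```

```text
[-0.7  0.3  0.5]
0.10668218218283161 25.299986600875854 [-1.3  0.1  3.5]
0.08 [-0.8  0.3  0.6] 0.11
0.17 [-0.6 -0.3  0.6] 0.109
0.25 [-0.7 -0.4  1.1] 0.11
0.33 [-0.7  0.2  1.3] 0.11
0.42 [0.3 0.8 0.9] 0.112
0.5 [-0.8  1.6  0.8] 0.111
0.58 [-0.9  2.   1. ] 0.11
0.67 [-1.2  3.8  2.7] 0.111
0.75 [-0.9  3.5  3.6] 0.109
0.83 [-2.7  3.8  3.5] 0.107
0.92 [-2.2  2.6  4.1] 0.114
1.0 [-2.7  1.9  4.3] 0.113
20.3917
```

```bash
python3 - <<'E'
from h import *
p,q,zt=stay(1.71,.6)
arm.move_gripper(.5); arm.line_to(p-zt*.12,.15)
arm.movep(W(-.06,.04,.40),down(PSI)); 
im=imaging.snapshot("wrist");cv2.imwrite("pics/w4.png",im)
for d in imaging.mark_of("wrist","handle")[:2]:
    for th in (1.77,1.8):
        pw=wplane(d["point"],bar(th)[2]); print(d["confidence"],"handle err",((pw-bar(th))@cX).round(4),((pw-bar(th))@cY).round(4))
print(arm.get_time())
E
```

```text
0.73 handle err 0.0017 0.0074
0.73 handle err -0.0032 0.0069
22.6083
```

View pics/w4.png

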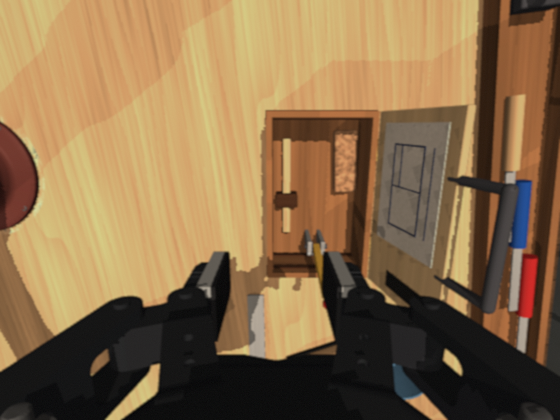

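The stay now stands up, with its tip at about (328,302), and the lid is still leaning back. Next I'll lower the lid, watching the force along the direction it swings.

```bash
cat >> h.py <<'E'
def ft(th):
    f=np.array(arm.get_ft_force());fx,fz=f@cX,f[2]
    return -np.cos(th)*fx+np.sin(th)*fz, np.sin(th)*fx+np.cos(th)*fz   # radial out, tangential (opening)
def pos(th,dr): return grip_lid(th)+dr*(-np.cos(th)*cX+np.sin(th)*Z)
E
python3 - <<'E'
from h import *
q=down(PSI); t0=1.785
arm.movep(grip_lid(t0)+Z*.07,q); arm.line_to(grip_lid(t0),.1); print(np.round(arm.get_ft_force(),1))
arm.move_gripper(0,30); print(arm.get_opening(),np.round(arm.get_ft_force(),1))
assert arm.get_opening()>.05
dr=0
for th in np.linspace(t0,1.13,14)[1:]:
    arm.line_to(pos(th,dr),.07); r,t=ft(th); dr+=np.clip(r*5e-5,-.001,.001)
    print(round(th,3),round(r,1),round(t,1),round(dr*1e3,2),round(arm.get_opening(),3))
base=[]
while th>.90:
    th-=.0025; arm.line_to(pos(th,dr),.02); r,t=ft(th); dr+=np.clip(r*2e-5,-.0003,.0003); 
    base.append(t)
    if len(base)%5==0: print(round(th,3),round(r,1),round(t,1),round(dr*1e3,2))
    if len(base)>6 and t-np.median(base[-30:-3])>4: print("contact",th,r,t); break
print(arm.get_time())
E
```

```text
[-0.1 -0.4 -0.4]
0.12668820231657069 [ 1.5 -0.1  2.5]
1.735 3.2 1.5 0.16 0.125
1.684 4.4 1.3 0.38 0.131
1.634 4.6 1.7 0.61 0.127
1.583 5.0 2.0 0.86 0.127
1.533 5.3 0.8 1.13 0.124
1.483 3.6 1.4 1.31 0.124
1.432 2.3 0.9 1.42 0.125
1.382 2.6 1.4 1.55 0.126
1.332 1.5 0.6 1.63 0.129
1.281 0.2 0.8 1.64 0.126
1.231 2.9 -0.5 1.78 0.128
1.18 2.1 1.0 1.89 0.13
1.13 1.3 0.5 1.95 0.13
1.118 -1.8 0.5 1.88
1.105 0.7 0.4 1.74
1.093 1.9 0.2 1.95
1.08 -0.8 -0.1 2.0
1.068 1.0 0.4 2.09
1.055 -0.7 1.2 2.07
1.043 0.9 -1.0 2.1
1.03 0.6 0.5 2.16
1.018 0.3 0.4 2.16
1.005 0.9 3.1 2.14
0.993 1.2 5.8 2.19
contact 0.9925000000000028 1.2237594893389336 5.814960081413261
42.1917
```

```bash
python3 - <<'E'
from h import *
arm.move_gripper(.4); arm.pause(.3); print(np.round(arm.get_ft_force(),1))
arm.line_to(np.array(arm.get_tool_pos())+Z*.09,.08)
arm.movep(W(-.1,.05,.45),down(PSI)); arm.pause(.3)
im=imaging.snapshot("wrist"); th=np.nan
for d in imaging.mark_of("wrist","handle")[:1]:
    pw=[(abs((wplane(d["point"],bar(a)[2])-bar(a))@cX),a) for a in np.arange(.6,1.8,.01)]; print(d["confidence"],min(pw))
s=imaging.snapshot("side"); s=cv2.resize(s[120:270,200:400],None,fx=2,fy=2); w=cv2.resize(im,(400,300))
cv2.imwrite("pics/end.png",np.hstack([s,w])); print(arm.get_time())
E
```

```text
[-1.2 -0.4 -0.8]
0.75 (np.float64(0.0005768531844668625), np.float64(1.0100000000000002))
45.2
```

View pics/end.png

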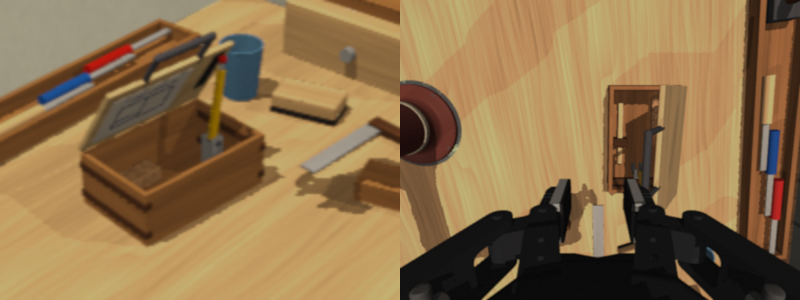

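The lid rests sloping on the stay's red tip, at about (222,58) in the side crop. The gripper is clear of everything, and the handle puts the lid at about 1.01 rad.

```bash
python3 -c "
from station import finish_job
print(finish_job())"
```

```text
the job is handed in; nothing more can be done
None
```

The job is handed in: the lid rests on the upright stay's red tip at about 1.0 rad, released and with the arm clear, at about 45 s on the robot's clock; the hand-in call gave no verdict.

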